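Lock the board holder's clamp shaft with its pin

TASK

Take the steel lock pin out of the rack and stand it in the guide hole on top of the board holder's bearing block. Then turn the hand lever slowly, feeling for where the pin catches in the hidden cross-hole of the shaft, and push the pin through until its head sits down on the block. Never force the lever or the pin against resistance, and leave the other things on the bench as they are.

Things in the scene. Friction and masses are not known exactly. Their poses are not given: they have to be found in the camera images.
- holder: The fixed board holder; origin on the bench under the middle of its grey bearing block, 60 (x) x 44 (y) x 120 mm high. A shaft 40 mm thick runs along the holder's y axis through the block, centre 65 mm up. The base with the clamped circuit board lies on the -y side (210 mm long, 170 wide, end post 94 high), the hand lever on the +y side.
- guide (a point): Centre of the mouth of the guide hole in the block's top face, 120 mm above the bench; axes those of the holder. The hole is vertical, 11.3 mm wide, 34 mm deep down to 1 mm above the shaft.
- shaft_mid (a point): Middle of the shaft, fixed point inside the block 65 mm up, under the guide. The hidden cross-hole, 11.7 mm wide, passes here. Before it lines up the pin's tip stands on the shaft 35 mm below the block's top; when it lines up the pin drops only 8 to 9 mm, onto a snug liner in the hole, which yields to about 6 N (more if off centre) and does not spring back.
- lever: Dark steel hand lever with the shaft; origin on the shaft's centre under the guide, y along the shaft, z along the arm (16 mm wide, at y = 40 mm). Lean 0 = upright, + away from the robot (holder's +x), travel -1.25 to 1.1 rad, starts at -1.1 to -0.9. It is clamped at an unmarked, varying angle: the hole lines up at a lean somewhere from -0.5 to 0.7. It stays put (0.12 N m friction).
- lever_grip (a point): Middle of the free part of the lever's grip: a round black bar, 14 mm thick, parallel to the shaft, 85 mm from its centre, from y = 37 to 97 mm in the lever's frame (this point: y = 75). It can be pinched from above across the bar and rolls between the pads. Once the pin has caught, the grip has 5 to 10 mm play either way; the pin goes in easiest mid-play.
- pin: The lock pin, plain steel, loose, 70 g: shank 10 mm thick and 83 mm long with a tapered nose (2 mm long, 7.6 mm wide at the tip), under a round knurled head 26 mm wide and 20 mm high. The origin is at the tip, z along the pin towards the head. It starts upright in one of the rack's two holes, its head resting on the rack's top.
- pin_head (a point): Point on the pin's axis at the underside of its head, 83 mm from the tip; it is level with the guide's mouth when the pin is fully home.
- rack: Fixed wooden block, 60 (x) x 120 (y) x 95 (high) mm, origin under its middle. Two vertical holes, 12 mm wide and 90 mm deep, at y = -30 and +30 mm: one holds the pin, the other a nut driver.
- nutdriver: Nut driver to be left alone, upright in the rack's other hole: a black round handle, 16 mm wide, standing 36 mm over the rack's top. Origin at its lower tip.
- dropper: Small clear dropper bottle with a white cap, 36 mm wide and 95 mm high, to be left alone; origin under its middle.
- tin: Low metal tin, 56 mm wide and 40 mm high, to be left alone; origin under its middle.
- screwdriver: Screwdriver, 170 mm long, lying on the bench, to be left alone.
Mind the look-alikes: they are no part of the job. Leave any orange, purple or yellow look-alike of the pin alone.

How it is judged:
By the outcome, as a careful person would: the job done as asked, in the order asked, and still so for the second after the job is handed in, with the robot touching nothing.
It also fails if it takes over 72 s, if anything falls off the work surface, if the arm or the gripper's body presses on something with over 40 N, if the wrist force passes 120 N, or if a joint passes its speed limit or range.

ROBOT

A 6-joint arm with a two-finger parallel gripper is mounted at the origin on the work surface. World frame = base frame: x ahead of the robot, y to its left, z up, the work surface at z = 0. Lengths are in mm, angles in rad, forces in N, time in s.
With the tool pointing down it reaches from about 350 to 775 mm from the base axis. Payload 5.5 kg.
Tool frame: the origin (TCP) lies where the fingers leave the gripper's body, on its centre line; the fingertips stand 73 mm ahead of it and the grasp point (between the pads) lies 54 mm ahead of it; z points along the fingers, y is the line along which they close (so a half turn about z gives the same grasp; the last joint's range is limited). The gripper opens to 85 mm and grips with 20 to 120 N. Pads are 22 mm wide; open, the fingers measure 114 mm over their backs; the gripper's body (76 mm by 85 mm) begins 54 mm behind the grasp point. The pads swing forward as they close: fully open they stand 13 mm farther back than shut.
Start: joints at [1.083, 0.313, 0.046, 1.304, 0, 1.431], TCP at [196.001, 540.599, 303.923] pointing down, gripper open.
Joint ranges: [-2.76, 2.76], [-0.86, 1.69], [-1.03, 1.26], [-2.2, 2.34], [-1.47, 1.5], [-3.14, 3.14]. Speed limits (rad/s): [2.57, 2.57, 3.14, 3.14, 3.14, 3.14].

INTERFACE

Orientations are given as a unit quaternion [w, x, y, z].
In Python, from station import env gives the robot as it stands.
- The arm moves only by the tool step_arm, never from a script. Its argument "steps" is text: rows parted by semicolons, each of 7 numbers parted by spaces: the turn, a rotation vector about the tool's x, y, z in rad, then the shift along the tool's x, y, z in cm, then the gripper's target within -1 to 1 (fully open at 1, half-way at 0, shut at -1). A call has 1 to 8 rows; each row is the pose to reach, as a shift and turn from the pose commanded when the call began, along the tool's axes at that moment; what a row does not reach only later rows make up. A row lasts 1/12 s, in which the tool goes at most 41.7 mm and 7.16 degrees, less where a joint would pass 70% of its speed; a pose out of reach is approached as far as the arm can. A call with a gripper value outside its range is refused whole. The fingers move at their own pace and stop on an object; "grip_force" is the grip in N (left out, the last holds). Time passes only in rows, so rows that repeat a pose let the fingers close. It gives the time, the measured TCP pose, the force, the opening and the grip force at its end, in the units of the state.
- env.sense(): the state, without advancing time (a new reading comes with each control period).
- env.get_image(name): name is "side" or "top" or "wrist"; returns a dict with "pixels" (420x560x3 uint8, blue, green, red), "depth" (420x560 float32, mm along the optical axis (not along the pixel's ray), 0 where there is no reading), "fov_y" (degrees; the focal length in pixels is half the picture's height over the tangent of half this angle, whatever the lens; pixels are square), "cx", "cy" (the principal point, pixels), "world_from_camera" (4x4, takes a point from camera to world coordinates); the wrist camera has in their place "tool_from_camera" (4x4, takes a point from camera to tool coordinates, whose origin is the TCP and whose axes are the flange's). Camera axes: x right, y up, looking along -z (the intrinsics and any distortion apply to the point x, -y, -z); pixel columns grow to the right and rows downward; lengths in mm; the calibration is good to about 2 mm. A picture is of the moment at which its call begins: read the wrist's pose just before it.
- env.finish_job(): hands the job in; it is judged then, once.
Trained networks look in a picture, given as the dict that the camera call returned (one of the last four; its "shot" number tells which), for a name from the list of things; names that differ only in an ending like _2 or _b are one class to them, and where a whole thing is asked for, a point or a joint stands for the part that bears it (a point fixed in the world has none). Each returns a list of dicts, best first, with "p" (0 to 1); they miss things now and then, are a little off and sometimes report something else, mostly with a low value. They report only what shows in the picture. A call takes as long as a camera call. They do not tell look-alikes from the thing itself.
- env.boxes_of(picture, label): "location" ([x, y, z] in mm, in world coordinates, good to about 4 mm: the middle of the surface that is visible of it).
- env.mark_of(picture, label): "location" ([x, y, z] in mm, in world coordinates, good to about 4 mm: a listed point, or the origin of a listed thing).
The state is a dict: "time": time; "qpos": joint angles; "joint_velocities": joint speeds; "joint_efforts": joint torques, N m; "tool_pos": TCP position; "ee_rot": TCP orientation; "ft_force": force on the tool from outside, world axes, zero at the start; "torque": the same for the moment, N m; "grip_width": finger opening in mm; "grasp_force": force on a finger pad.
Only numpy, scipy, OpenCV 4.12 (cv2) and the standard library are available. Lean on these libraries where they do the work, as an engineer would, in place of code of your own. Each camera call takes 0.05 s, during which the arm holds its last target. There are 200 camera calls.

## Working session

There is one attempt and no reset: what is moved stays moved. The work goes in short steps, Python scripts to look and compute and a tool call to move; the robot and the scene stay as the last step left them, time stands still between calls to the robot, and variables do not carry over. Pictures are saved under pics/ and viewed, at most 10 in all, crops included, and the job is handed in when it is done.

Besides the shell and the picture viewer there is one more tool, called after "Emit:" by a JSON object that holds its "fn" and its "kwargs". step_arm: Moves the arm, as the interface text tells. Its arguments: {"type":"object","properties":{"steps":{"type":"string"},"grip_force":{"type":"number"}},"required":["steps"]}

```bash
ls; mkdir -p pics
cat > h.py <<'E'
import numpy as np, cv2
from station import env
from scipy.spatial.transform import Rotation as R
def look(n):
    s=env.sense(); p=env.get_image(n); 
    if 'world_from_camera' in p: T=np.array(p['world_from_camera'])
    else:
        W=np.eye(4); q=s['ee_rot']; W[:3,:3]=R.from_quat([q[1],q[2],q[3],q[0]]).as_matrix(); W[:3,3]=s['tool_pos']
        T=W@np.array(p['tool_from_camera'])
    p['T']=T; return p
def cloud(p):
    d=p['depth']; f=210/np.tan(np.radians(p['fov_y'])/2)
    v,u=np.mgrid[0:420,0:560]
    P=np.stack([(u-p['cx'])/f*d,-(v-p['cy'])/f*d,-d],-1)
    return P@p['T'][:3,:3].T+p['T'][:3,3]
E
python3 - <<'E'
from h import *
print({k:v for k,v in env.sense().items()})
for n in ['top','side']:
    p=look(n); cv2.imwrite(f'pics/{n}1.png',p['pixels']); print(n,[k for k in p], p['T'].round(2).tolist(), p.get('distortion'))
    for l in ['holder','guide','lever','lever_grip','pin','pin_head','rack','nutdriver','dropper','tin','screwdriver']:
        print(l,[(round(d['p'],2),np.round(d['location']).tolist()) for d in env.mark_of(p,l)[:3]])
E
```

```text
pics
{'time': 0.0, 'qpos': array([1.08340445e+00, 3.13995941e-01, 4.49728157e-02, 1.30360315e+00,
       2.01484751e-05, 1.43122908e+00]), 'joint_velocities': array([ 0.00106183, -0.00120305, -0.00088312, -0.00050465,  0.00084417,
       -0.00144788]), 'joint_efforts': array([ 2.95657883e-04, -4.80623746e+01,  2.98536873e+01,  1.93281274e-02,
       -1.47276805e-04,  4.16292067e-08]), 'tool_pos': array([195.79653206, 540.22973184, 303.0087719 ]), 'ee_rot': array([-2.91734917e-04,  1.73036900e-01,  9.84914917e-01, -8.67279395e-04]), 'ft_force': array([ 0.07057401, -0.07418035, -0.04312512]), 'torque': array([ 0.00363177,  0.07492783, -0.01284468]), 'grasp_force': 0.0, 'grip_width': 85.10480697895997}
top ['pixels', 'depth', 'fov_y', 'cx', 'cy', 'world_from_camera', 'shot', 'T'] [[0.03, 0.98, -0.19, 400.99], [-1.0, 0.03, 0.01, 60.43], [0.01, 0.19, 0.98, 922.39], [0.0, 0.0, 0.0, 1.0]] None
holder [(0.95, [581.0, -151.0, -3.0])]
guide [(0.88, [578.0, -146.0, 118.0])]
lever []
lever_grip [(0.8, [490.0, -91.0, 108.0])]
pin [(0.78, [436.0, 86.0, -1.0]), (0.71, [489.0, 113.0, -0.0]), (0.69, 
[... 411 characters left out ...]
, 'cy', 'world_from_camera', 'shot', 'T'] [[-0.91, 0.27, -0.33, 309.72], [-0.42, -0.54, 0.73, 601.39], [0.02, 0.8, 0.61, 577.19], [0.0, 0.0, 0.0, 1.0]] None
holder [(0.92, [578.0, -151.0, -3.0])]
guide [(0.84, [576.0, -154.0, 118.0])]
lever [(0.82, [574.0, -153.0, 69.0])]
lever_grip [(0.61, [491.0, -94.0, 109.0])]
pin [(0.67, [387.0, 202.0, -1.0]), (0.65, [433.0, 88.0, 1.0])]
pin_head [(0.96, [395.0, 197.0, 81.0]), (0.85, [494.0, 104.0, 83.0]), (0.79, [481.0, 194.0, 93.0])]
rack [(0.71, [483.0, 223.0, 3.0])]
nutdriver [(0.18, [581.0, -153.0, -1.0])]
dropper [(0.91, [672.0, 63.0, 0.0])]
tin [(0.66, [704.0, -57.0, 2.0]), (0.63, [574.0, -150.0, 69.0])]
screwdriver [(0.98, [656.0, 202.0, -0.0])]
```

View pics/top1.png

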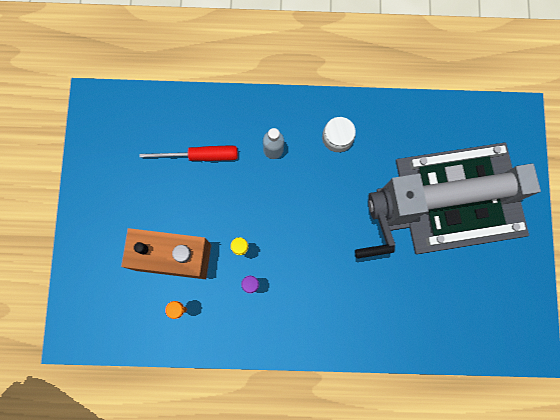

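View pics/side1.png

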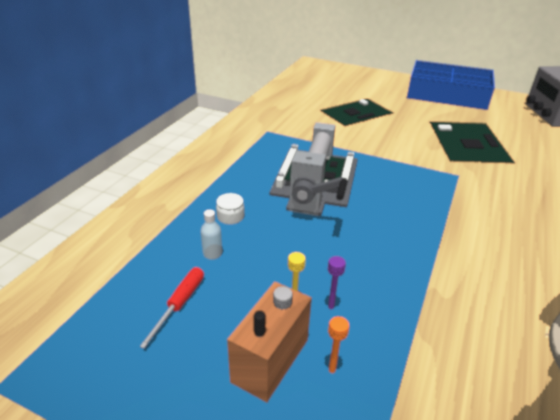

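```bash
cat >> h.py <<'E'
def rect(C,c,r,z0,z1):
    m=(np.hypot(C[...,0]-c[0],C[...,1]-c[1])<r)&(C[...,2]>z0)&(C[...,2]<z1)
    return cv2.minAreaRect(C[m][:,:2].astype(np.float32)), m.sum(), np.median(C[m][:,2])
def to(pos,yaw=None):
    """tool-frame step to world TCP pos, pointing down, tool y axis at angle yaw (rad, world, mod pi)"""
    s=env.sense(); q=s['ee_rot']; M=R.from_quat([q[1],q[2],q[3],q[0]])
    best=M
    sh=M.inv().apply(np.array(pos)-s['tool_pos'])/10
    out=[]
    if yaw is not None:
        for y in (yaw,yaw+np.pi):
            Y=np.array([np.cos(y),np.sin(y),0]); Z=np.array([0,0,-1.]); X=np.cross(Y,Z)
            out.append((M.inv()*R.from_matrix(np.stack([X,Y,Z],1))).as_rotvec().round(3))
    print('pos',s['tool_pos'].round(1),'shift cm',sh.round(2),'turn',out,'q6',s['qpos'].round(2))
E
python3 - <<'E'
from h import *
for n in ['top','side']:
    C=cloud(look(n))
    print(n,'rack',rect(C,(480,224),75,88,99),'block',rect(C,(578,-150),42,114,124))
    for c in [(478,193)]: print('head',rect(C,c,22,108,122))
    print('bar',rect(C,(490,-92),50,95,130))
to([479,193,240],0)
E
```

```text
top rack (((478.95068359375, 224.8522491455078), (120.77949523925781, 60.114837646484375), 84.85482788085938), np.int64(2689), np.float64(94.47064413997202)) block (((575.6294555664062, -149.9091796875), (60.513580322265625, 45.409759521484375), 10.712260246276855), np.int64(1115), np.float64(118.98477964849542))
head (((476.1747131347656, 194.26611328125), (24.65359878540039, 25.23733139038086), 1.186759352684021), np.int64(246), np.float64(114.16125918806932))
bar (((503.4414367675781, -96.35411834716797), (42.441856384277344, 62.83827209472656), 11.054532051086426), np.int64(494), np.float64(108.76460992035203))
side rack (((479.8702392578125, 223.4980926513672), (123.27867126464844, 61.35812759399414), 84.45337677001953), np.int64(2834), np.float64(95.79329698957241)) block (((576.2783813476562, -151.13697814941406), (60.143672943115234, 48.85409927368164), 11.200142860412598), np.int64(452), np.float64(120.83901429041856))
head (((476.7118835449219, 194.8083038330078), (25.70602798461914, 25.767948150634766), 67.72296142578125), np.int64(267), np.float64(115.33496200557897))
bar (((494.2463684082031, -103.64834594726562), (40.42657470703125, 71.80992889404297), 41.067134857177734), np.int64(266), np.float64(108.8403593131984))
pos [196.  540.6 303.9] shift cm [-38.45 -23.03   6.39] turn [array([ 0.   , -0.   ,  1.223]), array([ 0.   ,  0.   , -1.919])] q6 [ 1.08  0.31  0.05  1.3  -0.    1.43]
```

Emit:
{"fn": "step_arm", "kwargs": {"steps": "0 0 0.9 -19 -11.4 3.1 1;0 0 0.9 -19 -11.4 3.1 1;0 0 0.9 -19 -11.4 3.1 1;0 0 0.9 -19 -11.4 3.1 1;0 0 0.9 -19 -11.4 3.1 1;0 0 0.9 -19 -11.4 3.1 1;0 0 0.9 -19 -11.4 3.1 1;0 0 0.9 -19 -11.4 3.1 1"}}

```text
time: 1.97
tool_pos: [336.6, 367.5, 272.8]
ee_rot: [-0.0, 0.587, 0.81, -0.0]
ft_force: [-0.8, 0.3, -0.8]
grip_width: 85.4
grasp_force: 0.0
```

```bash
python3 -c "
from h import *
to([476.6,194.4,240],-0.09)"
```

```text
pos [336.6 367.5 272.8] shift cm [-20.81   7.92   3.28] turn [array([-0.   , -0.   ,  0.406]), array([ 0.   , -0.   , -2.735])] q6 [ 0.67  0.18 -0.21  1.19  0.    1.92]
```

Emit:
{"fn": "step_arm", "kwargs": {"steps": "0 0 0.406 -20.81 7.92 3.28 0.3;0 0 0.406 -20.81 7.92 3.28 0.3;0 0 0.406 -20.81 7.92 3.28 0.3;0 0 0.406 -20.81 7.92 3.28 0.3;0 0 0.406 -20.81 7.92 3.28 0.3;0 0 0.406 -20.81 7.92 3.28 0.3;0 0 0.406 -20.81 7.92 3.28 0.3;0 0 0.406 -20.81 7.92 3.28 0.3"}}

```text
time: 2.63
tool_pos: [477.1, 196.3, 239.9]
ee_rot: [-0.0, 0.736, 0.677, -0.0]
ft_force: [-0.5, 0.2, -0.5]
grip_width: 55.4
grasp_force: 0.0
```

```bash
python3 -c "
from h import *
p=look('wrist'); cv2.imwrite('pics/w1.png',p['pixels']); C=cloud(p)
print(rect(C,(476.6,194.4),22,108,122), rect(C,(480,224),75,88,99), p['T'].round(2).tolist())
to([476.6,194.4,172],-0.09)"
```

```text
(((477.7719421386719, 195.09312438964844), (25.3460750579834, 25.68613052368164), 46.0505256652832), np.int64(1496), np.float64(114.8487724366957)) (((480.4290771484375, 223.89283752441406), (120.7067642211914, 60.30617141723633), 84.70944213867188), np.int64(16009), np.float64(95.03790886566196)) [[1.0, 0.08, 0.02, 483.37], [-0.08, 0.96, 0.27, 265.46], [-0.0, -0.27, 0.96, 310.0], [0.0, 0.0, 0.0, 1.0]]
pos [476.5 197.  240.1] shift cm [-0.26  0.03  6.81] turn [array([-0.001, -0.   ,  0.009]), array([ 1.000e-03, -1.000e-03, -3.133e+00])] q6 [ 0.24  0.23 -0.23  1.12  0.    1.89]
```

View pics/w1.png

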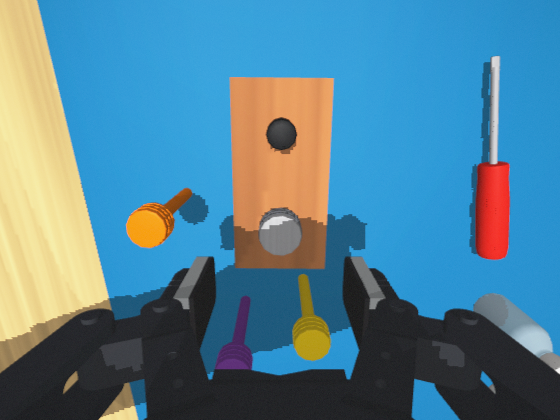

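Emit:
{"fn": "step_arm", "kwargs": {"steps": "0 0 0.009 -0.23 -0.05 2.5 0.3;0 0 0.009 -0.23 -0.05 5 0.3;0 0 0.009 -0.23 -0.05 7.05 0.3;0 0 0.009 -0.23 -0.05 7.05 0.3;0 0 0.009 -0.23 -0.05 7.05 -1;0 0 0.009 -0.23 -0.05 7.05 -1;0 0 0.009 -0.23 -0.05 7.05 -1;0 0 0.009 -0.23 -0.05 7.05 -1", "grip_force": 35}}

```text
time: 3.35
tool_pos: [477.0, 195.1, 171.4]
ee_rot: [0.0, 0.739, 0.674, 0.002]
ft_force: [-0.2, 1.8, 4.7]
grip_width: 24.6
grasp_force: 34.7
```

```bash
python3 -c "
from h import *
p=look('wrist'); s=env.sense(); print(s['ft_force'],s['grip_width'],s['grasp_force'])
to([477,195,285],0.19)"
```

```text
[-0.98777367  2.45402487  6.86692326] 24.524973231688378 34.839667081832886
pos [477.  195.  171.4] shift cm [  0.02   0.03 -11.36] turn [array([ 0.003, -0.002, -0.281]), array([-2.00e-03, -4.00e-03,  2.86e+00])] q6 [ 0.23  0.28 -0.34  0.95  0.    1.89]
```

Emit:
{"fn": "step_arm", "kwargs": {"steps": "0 0 0 0 0 -2 -1;0 0 0 0 0 -4.5 -1;0 0 0 0 0 -8 -1;0 0 0 0 0 -11 -1;0 0 0 0 0 -13.8 -1;0 0 0 0 0 -13.8 -1"}}

```text
time: 3.9
tool_pos: [478.6, 194.6, 314.3]
ee_rot: [0.003, 0.739, 0.674, 0.005]
ft_force: [1.2, 0.8, -0.3]
grip_width: 24.5
grasp_force: 35.9
```

```bash
python3 -c "
from h import *
s=env.sense(); print(s['ft_force'],s['grip_width'],s['grasp_force'])
to([576.2,-150.4,320],0.19)"
```

```text
[ 1.15092466  0.76222532 -0.29430192] 24.48066197057688 35.9139883518219
pos [478.6 194.6 314.3] shift cm [-33.45  12.9   -0.55] turn [array([ 0.011, -0.002, -0.282]), array([-0.003, -0.015,  2.859])] q6 [ 0.23  0.19 -0.09  1.28 -0.    1.89]
```

Emit:
{"fn": "step_arm", "kwargs": {"steps": "0 0 -0.03 -2 0.8 -0.5 -1;0 0 -0.06 -5 1.9 -0.5 -1;0 0 -0.1 -8.5 3.3 -0.5 -1;0 0 -0.14 -12 4.6 -0.5 -1;0 0 -0.18 -15.5 6 -0.5 -1;0 0 -0.22 -19 7.3 -0.5 -1;0 0 -0.25 -22 8.5 -0.5 -1;0 0 -0.282 -25 9.6 -0.5 -1"}}

```text
time: 4.57
tool_pos: [549.1, -65.6, 312.4]
ee_rot: [0.0, 0.637, 0.771, 0.0]
ft_force: [1.3, -0.2, -1.2]
grip_width: 24.1
grasp_force: 35.9
```

```bash
python3 -c "
from h import *
s=env.sense(); print(s['ft_force'],s['grip_width'],s['grasp_force'])
to([576.2,-150.4,320],0.19)"
```

```text
[ 1.25839214 -0.20979644 -1.16988373] 24.08970084468208 35.86634159088135
pos [549.1 -65.6 312.4] shift cm [-8.84  1.06 -0.76] turn [array([0.   , 0.   , 0.001]), array([-0.   ,  0.   , -3.141])] q6 [-0.26  0.27  0.    1.31 -0.    1.12]
```

Emit:
{"fn": "step_arm", "kwargs": {"steps": "0 0 0 -3 0.35 -0.3 -1;0 0 0 -6 0.7 -0.5 -1;0 0 0 -8.84 1.06 -0.7 -1;0 0 0 -8.84 1.06 -0.7 -1;0 0 0 -8.84 1.06 -0.7 -1;0 0 0 -8.84 1.06 -0.7 -1"}}

```text
time: 5.07
tool_pos: [575.5, -148.2, 319.1]
ee_rot: [-0.001, 0.637, 0.771, -0.0]
ft_force: [-0.5, -0.5, -0.8]
grip_width: 24.7
grasp_force: 35.9
```

Run:
```python
from h import *
to([576.2,-150.4,320],0.19)
for n in ['wrist','side']:
    p=look(n); cv2.imwrite(f'pics/{n}2.png',p['pixels']); C=cloud(p)
    print(n,'block',rect(C,(576,-150),42,114,125))
    for l in ['guide','pin','pin_head','lever_grip']:
        print(l,[(round(d['p'],2),np.round(d['location'],1).tolist()) for d in env.mark_of(p,l)[:3]])
    # pin shank points
    m=(np.hypot(C[...,0]-576,C[...,1]+150)<25)&(C[...,2]>160)&(C[...,2]<235)
    Q=C[m]; print(len(Q))
    for z in range(160,235,15):
        k=Q[(Q[:,2]>=z)&(Q[:,2]<z+15)]
        if len(k): print(z,len(k),k.mean(0).round(1),k[:,2].min().round(1))
```

```text
pos [ 575.5 -148.2  319.1] shift cm [-0.23  0.02 -0.09] turn [array([-0.001, -0.001, -0.   ]), array([-2.000e-03,  1.000e-03,  3.141e+00])] q6 [-0.39  0.35  0.13  1.36  0.    0.99]
wrist block (((576.7194213867188, -150.56167602539062), (60.06965637207031, 44.2860221862793), 10.405275344848633), np.int64(3689), np.float64(119.98208226177013))
guide [(0.92, [576.5, -148.4, 122.9])]
pin [(0.96, [578.4, -149.2, 155.8])]
pin_head [(0.69, [576.4, -150.8, 240.1])]
lever_grip [(0.77, [489.3, -90.6, 103.2])]
548
160 83 [ 575.2 -145.5  168.5] 161.1
175 115 [ 575.2 -145.4  182.6] 175.1
190 141 [ 575.3 -145.5  197.8] 190.0
205 169 [ 575.3 -145.4  212.6] 205.2
220 40 [ 575.  -144.9  222. ] 220.0
side block (((576.2022705078125, -150.0286407470703), (60.486045837402344, 50.04154968261719), 11.170076370239258), np.int64(453), np.float64(120.73488419487563))
guide [(0.74, [575.8, -149.5, 119.6])]
pin [(0.89, [390.0, 203.0, 2.2]), (0.74, [577.0, -153.8, 162.8]), (0.63, [435.0, 87.4, 5.0])]
pin_head [(0.96, [492.3, 104.1, 80.2]), (0.88, [396.6, 198.9, 80.6]), (0.83, [578.1, -148.7, 244.8])]
lever_grip [(0.73, [490.1, -89.4, 109.5])]
195
160 30 [ 574.8 -145.3  168.4] 161.0
175 41 [ 574.7 -145.2  182.4] 175.1
190 37 [ 574.5 -144.6  197.3] 190.1
205 46 [ 574.4 -145.2  212.2] 205.3
220 41 [ 574.7 -145.1  227.9] 220.1
```

View pics/wrist2.png

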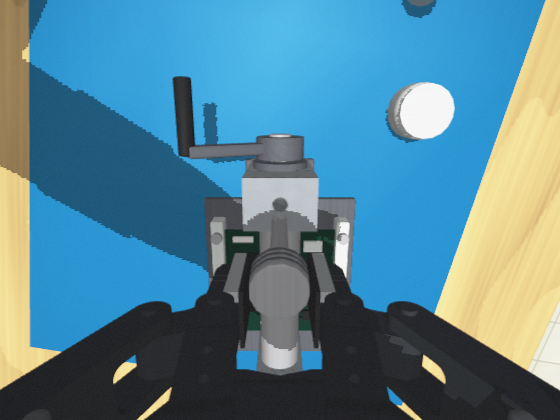

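Emit:
{"fn": "step_arm", "kwargs": {"steps": "0 0 0 -0.14 0.04 1 -1;0 0 0 -0.14 0.04 2.2 -1;0 0 0 -0.14 0.04 3 -1;0 0 0 -0.14 0.04 3 -1;0 0 0 -0.14 0.04 3 -1"}}

```text
time: 5.98
tool_pos: [576.2, -149.5, 288.6]
ee_rot: [-0.001, 0.637, 0.771, -0.0]
ft_force: [0.0, 0.3, -0.4]
grip_width: 24.6
grasp_force: 35.9
```

Run:
```python
from h import *
s=env.sense(); print(s['tool_pos'])
p=look('wrist'); im=p['pixels']; C=cloud(p)
big=cv2.resize(im[120:320,180:380],None,fx=3,fy=3,interpolation=cv2.INTER_CUBIC); cv2.imwrite('pics/w3.png',big)
b,n,_=rect(C,(576,-150),42,116,124); print('block',b,n)
m=(np.hypot(C[...,0]-576,C[...,1]+150)<15)&(C[...,2]>124)&(C[...,2]<200)
Q=C[m]
for z in range(124,200,12):
    k=Q[(Q[:,2]>=z)&(Q[:,2]<z+12)]
    if len(k)>5:
        A=np.c_[2*k[:,:2],np.ones(len(k))]
        # fixed-radius fit
        from scipy.optimize import least_squares
        r=least_squares(lambda c:np.hypot(k[:,0]-c[0],k[:,1]-c[1])-5,[576,-150],loss='soft_l1').x
        print(z,len(k),r.round(2),k[:,2].min().round(1))
```

```text
[ 576.18294692 -149.54089702  288.63136427]
block ((576.77734375, -150.67445373535156), (60.19491195678711, 44.61180114746094), 10.674347877502441) 4500
124 25 [ 576.41 -150.71] 130.9
136 82 [ 576.47 -150.66] 136.0
148 94 [ 576.5  -150.69] 148.1
160 106 [ 576.5  -150.72] 160.1
172 132 [ 576.57 -150.71] 172.0
184 106 [ 576.61 -150.68] 184.0
```

View pics/w3.png

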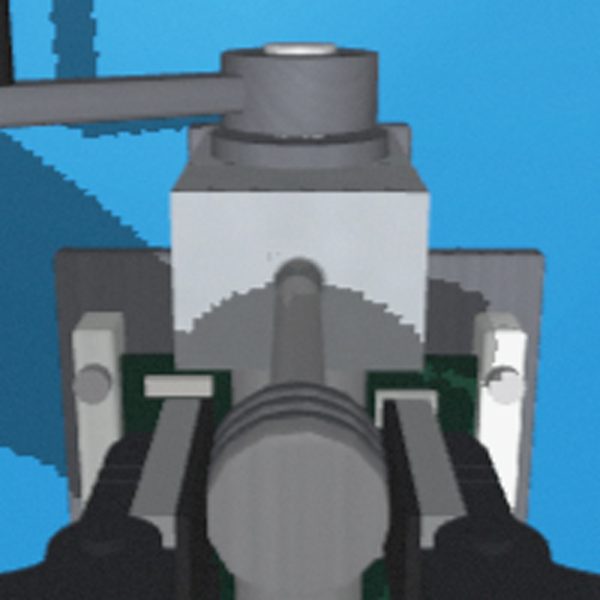

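Emit:
{"fn": "step_arm", "kwargs": {"steps": "0 0 0 0 0.03 0.4 -1;0 0 0 0 0.03 0.8 -1;0 0 0 0 0.03 1.1 -1;0 0 0 0 0.03 1.4 -1;0 0 0 0 0.03 1.7 -1"}}

```text
time: 6.45
tool_pos: [576.9, -149.6, 272.3]
ee_rot: [-0.0, 0.637, 0.771, 0.0]
ft_force: [0.8, 0.4, -1.2]
grip_width: 24.1
grasp_force: 35.9
```

Tip is about 7 mm into the hole with no force. Continue.

Emit:
{"fn": "step_arm", "kwargs": {"steps": "0 0 0 0 0 0.4 -1;0 0 0 0 0 0.8 -1;0 0 0 0 0 1.2 -1;0 0 0 0 0 1.6 -1;0 0 0 0 0 2 -1;0 0 0 0 0 2.3 -1;0 0 0 0 0 2.4 -1"}}

```text
time: 7.03
tool_pos: [576.7, -149.5, 247.8]
ee_rot: [-0.0, 0.637, 0.771, -0.0]
ft_force: [-0.2, 0.6, -1.3]
grip_width: 24.5
grasp_force: 35.9
```

Emit:
{"fn": "step_arm", "kwargs": {"steps": "0 0 0 0 0 0.15 -1;0 0 0 0 0 0.15 -0.2;0 0 0 0 0 0.15 0;0 0 0 0 0 0.15 0;0 0 0 0 0 0.15 0;0 0 0 0 0 -2 0;0 0 0 0 0 -5 0"}}

```text
time: 7.62
tool_pos: [575.5, -149.1, 296.3]
ee_rot: [-0.003, 0.637, 0.771, -0.001]
ft_force: [-0.5, 0.3, 0.2]
grip_width: 42.9
grasp_force: 0.0
```

Run:
```python
from h import *
C=cloud(look('top')); C2=cloud(look('side'))
for c in (C,C2):
    m=(np.hypot(c[...,0]-576.8,c[...,1]+150.7)<9)&(c[...,2]>125)&(c[...,2]<205); print(np.percentile(c[m][:,2],[50,90,99]) if m.sum() else None)
a=0.187; X=np.array([np.cos(a),np.sin(a)]); Y=np.array([-X[1],X[0]])
p=look('wrist'); C=cloud(p)
d=C[...,:2]-np.array([576.8,-150.7]); x=d@X; y=d@Y; z=C[...,2]
m=(y>62)&(y<92)&(z>80)&(np.abs(x)<110); print(m.sum(), 'bar x,z med',np.median(x[m]),np.percentile(z[m],[50,95]), 'y',y[(z>80)&(x<-50)&(x>-110)&(y>30)].max() if m.sum() else None)
for l in ['lever_grip']: print([(round(d['p'],2),np.round(d['location'],1).tolist()) for d in env.mark_of(p,l)[:3]])
```

```text
[186.80709917 188.56520856 190.28505946]
[152.35268946 189.05367511 190.0166225 ]
1821 bar x,z med 1.7236442217918537 [373.43850349 373.43850349] y 97.04342295769112
[(0.77, [488.3, -89.1, 101.5]), (0.33, [576.2, -151.3, 62.0])]
```

```bash
cat >> h.py <<'E'
A=0.187; HX=np.array([np.cos(A),np.sin(A)]); HY=np.array([-HX[1],HX[0]]); G=np.array([576.8,-150.7])
def hold(C):
    d=C[...,:2]-G; return d@HX,d@HY,C[...,2]
def headtop(n='side'):
    c=cloud(look(n)); m=(np.hypot(c[...,0]-G[0],c[...,1]-G[1])<9)&(c[...,2]>125)&(c[...,2]<205)
    return np.percentile(c[m][:,2],90) if m.sum()>8 else None
def gp(lean,y=75,r=85): # TCP world for grasp point at bar
    x=r*np.sin(lean); z=65+r*np.cos(lean)+54
    return [*(G+x*HX+y*HY),z]
E
python3 - <<'E'
from h import *
x,y,z=hold(cloud(look('wrist')))
m=(y>55)&(y<95)&(z>70)&(z<160)&(abs(x)<110); print(m.sum(),np.median(x[m]),np.percentile(x[m],[5,95]),np.percentile(z[m],[50,97]))
xm=np.percentile(x[m],[3,97]).mean(); zt=np.percentile(z[m],97)-7
print('lean',np.arctan2(xm,zt-65),np.hypot(xm,zt-65))
l=np.arctan2(xm,zt-65); t=gp(l); to([t[0],t[1],t[2]+70],A); to(t,A); print(t)
E
```

```text
1156 -73.38578803033144 [-80.32133592 -68.49555172] [110.31989946 112.27921944]
lean -1.0749948415193975 84.66702825682616
pos [ 577.  -149.6  298.7] shift cm [ 7.42 -7.5   6.92] turn [array([0.001, 0.   , 0.003]), array([-0.000e+00,  1.000e-03, -3.139e+00])] q6 [-0.39  0.36  0.09  1.31  0.    0.99]
pos [ 577.  -149.6  298.7] shift cm [ 7.42 -7.5  13.92] turn [array([0.001, 0.   , 0.003]), array([-0.000e+00,  1.000e-03, -3.139e+00])] q6 [-0.39  0.36  0.09  1.31  0.    0.99]
[np.float64(489.3950659551584), np.float64(-90.90722552161921), np.float64(159.437626349656)]
```

Emit:
{"fn": "step_arm", "kwargs": {"steps": "0 0 0 3 -3 0 0;0 0 0 5.5 -5.5 1 0;0 0 0 7.42 -7.5 3.5 0;0 0 0 7.42 -7.5 7 0;0 0 0 7.42 -7.5 10 0;0 0 0 7.42 -7.5 12.5 0;0 0 0 7.42 -7.5 13.9 0;0 0 0 7.42 -7.5 13.9 0"}}

```text
time: 8.53
tool_pos: [486.1, -89.7, 155.3]
ee_rot: [-0.004, 0.637, 0.771, -0.001]
ft_force: [-0.8, 0.1, 0.0]
grip_width: 43.2
grasp_force: 0.0
```

Run:
```python
from h import *
p=look('wrist'); cv2.imwrite('pics/w4.png',p['pixels']); print(env.sense()['ft_force'])
to(gp(-1.075),A)
```

```text
[0.52676638 0.08080437 1.00112356]
pos [487.3 -90.2 157.3] shift cm [-0.11  0.19 -0.22] turn [array([-0.005, -0.003,  0.003]), array([ 0.005, -0.008, -3.139])] q6 [-0.35  0.26 -0.4   0.91  0.    1.04]
```

View pics/w4.png

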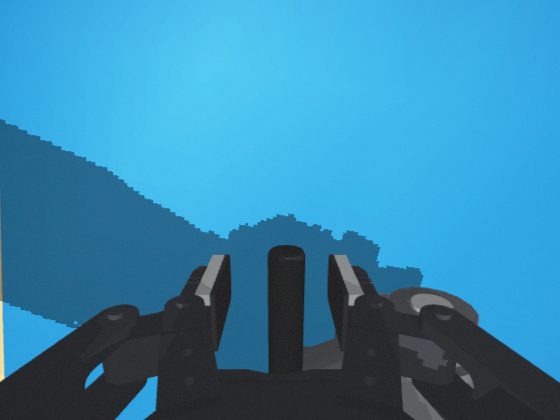

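Emit:
{"fn": "step_arm", "kwargs": {"steps": "0 0 0 -0.1 0.1 -0.1 0;0 0 0 -0.1 0.12 -0.1 -1;0 0 0 -0.1 0.12 -0.1 -1;0 0 0 -0.1 0.12 -0.1 -1;0 0 0 -0.1 0.12 -0.1 -1;0 0 0 -0.1 0.12 -0.1 -1", "grip_force": 20}}

```text
time: 9.08
tool_pos: [489.0, -92.4, 161.3]
ee_rot: [-0.001, 0.637, 0.771, -0.002]
ft_force: [-6.9, -3.8, 4.7]
grip_width: 13.4
grasp_force: 21.5
```

Run:
```python
from h import *
s=env.sense(); print(s['ft_force'],s['grip_width'])
to(gp(-1.075),A)
for l in np.arange(-1.0,0.75,0.04):
    a=np.array(gp(l))-np.array(gp(-1.075)); print(round(l,2), 'y',round(a[:2]@HX/10,2),'z',round(-a[2]/10,2))
```

```text
[-6.94174335 -3.80141217  4.68432681] 13.362821759908602
pos [489.  -92.4 161.3] shift cm [0.14 0.07 0.19] turn [array([-0.004,  0.002,  0.002]), array([-3.00e-03, -6.00e-03, -3.14e+00])] q6 [-0.35  0.26 -0.39  0.92 -0.    1.04]
-1.0 y 0.32 z -0.55
-0.96 y 0.51 z -0.83
-0.92 y 0.71 z -1.11
-0.88 y 0.93 z -1.37
-0.84 y 1.15 z -1.63
-0.8 y 1.38 z -1.88
-0.76 y 1.62 z -2.12
-0.72 y 1.87 z -2.35
-0.68 y 2.13 z -2.57
-0.64 y 2.4 z -2.77
-0.6 y 2.68 z -2.97
-0.56 y 2.96 z -3.16
-0.52 y 3.25 z -3.33
-0.48 y 3.55 z -3.5
-0.44 y 3.86 z -3.65
-0.4 y 4.17 z -3.79
-0.36 y 4.48 z -3.91
-0.32 y 4.8 z -4.02
-0.28 y 5.13 z -4.13
-0.24 y 5.46 z -4.21
-0.2 y 5.79 z -4.29
-0.16 y 6.12 z -4.35
-0.12 y 6.46 z -4.4
-0.08 y 6.8 z -4.43
-0.04 y 7.14 z -4.45
0.0 y 7.48 z -4.46
0.04 y 7.82 z -4.45
0.08 y 8.16 z -4.43
0.12 y 8.49 z -4.4
0.16 y 8.83 z -4.35
0.2 y 9.17 z -4.29
0.24 y 9.5 z -4.21
0.28 y 9.83 z -4.13
0.32 y 10.15 z -4.02
0.36 y 10.47 z -3.91
0.4 y 10.79 z -3.79
0.44 y 11.1 z -3.65
0.48 y 11.4 z -3.5
0.52 y 11.7 z -3.33
0.56 y 11.99 z -3.16
0.6 y 12.28 z -2.97
0.64 y 12.55 z -2.77
0.68 y 12.82 z -2.57
0.72 y 13.08 z -2.35
```

```bash
cat >> h.py <<'E'
def nxt(goals,out=0.):
    s=env.sense(); t=s['tool_pos']; x=(t[:2]-G)@HX; y=(t[:2]-G)@HY; zz=t[2]-119; l=np.arctan2(x,zz)
    f=s['ft_force']; fx=f[:2]@HX; Fr=fx*np.sin(l)+f[2]*np.cos(l); Ft=fx*np.cos(l)-f[2]*np.sin(l)
    print('t',s['time'],'lean',l.round(3),'r',np.hypot(x,zz).round(1),'y',y.round(1),'Fr',Fr.round(1),'Ft',Ft.round(1),'Fy',(f[:2]@HY).round(1),'w',s['grip_width'].round(1))
    r=85
    for g in goals:
        print(round(g,2),'%.2f %.2f'%((r*(np.sin(g)-np.sin(l))+out*np.sin(g))/10, -(r*(np.cos(g)-np.cos(l))+out*np.cos(g))/10))
E
python3 - <<'E'
from h import *
nxt(np.arange(-1.0,-0.5,0.06),2)
E
```

```text
Traceback (most recent call last):
  File "h.py", line 42, in nxt
    print('t',s['time'],'lean',l.round(3),'r',np.hypot(x,zz).round(1),'y',y.round(1),'Fr',Fr.round(1),'Ft',Ft.round(1),'Fy',(f[:2]@HY).round(1),'w',s['grip_width'].round(1))
                                                                                                                                                    ^^^^^^^^^^^^^^^^^^^^^
AttributeError: 'float' object has no attribute 'round'
```

```bash
sed -i "s/s\['grip_width'\].round(1))/s['grip_width'])/" h.py
python3 - <<'E'
from h import *
nxt(np.arange(-1.0,-0.5,0.06),2)
E
```

```text
t 9.0833 lean -1.06 r 86.5 y 73.6 Fr 8.9 Ft 0.4 Fy -2.4 w 13.362821759908602
-1.0 0.09 -0.54
-0.94 0.39 -0.97
-0.88 0.71 -1.39
-0.82 1.05 -1.78
-0.76 1.42 -2.15
-0.7 1.81 -2.50
-0.64 2.22 -2.82
-0.58 2.65 -3.12
-0.52 3.09 -3.39
```

Emit:
{"fn": "step_arm", "kwargs": {"steps": "0 0 0 0 0.09 -0.54 -1;0 0 0 0 0.39 -0.97 -1;0 0 0 0 0.71 -1.39 -1;0 0 0 0 1.05 -1.78 -1;0 0 0 0 1.42 -2.15 -1;0 0 0 0 1.81 -2.5 -1;0 0 0 0 2.2 -2.8 -1"}}

```text
time: 9.67
tool_pos: [509.5, -88.4, 189.6]
ee_rot: [-0.001, 0.637, 0.771, -0.003]
ft_force: [-14.2, -6.5, 11.2]
grip_width: 12.7
grasp_force: 21.3
```

Run:
```python
from h import *
nxt(np.arange(-0.66,-0.2,0.04),1)
```

```text
t 9.6667 lean -0.657 r 89.2 y 73.8 Fr 18.2 Ft -5.1 Fy -3.7 w 12.662766355468825
-0.66 -0.08 -0.06
-0.62 0.20 -0.27
-0.58 0.48 -0.46
-0.54 0.77 -0.65
-0.5 1.07 -0.82
-0.46 1.37 -0.98
-0.42 1.69 -1.12
-0.38 2.00 -1.26
-0.34 2.32 -1.38
-0.3 2.65 -1.49
-0.26 2.98 -1.58
-0.22 3.32 -1.66
```

Emit:
{"fn": "step_arm", "kwargs": {"steps": "0 0 0 0 0 0 -0.55;0 0 0 0 0 0 -0.55;0 0 0 0 0 0 -0.55"}}

```text
time: 9.92
tool_pos: [512.4, -87.4, 189.2]
ee_rot: [0.0, 0.637, 0.771, 0.0]
ft_force: [-3.0, -0.9, 2.1]
grip_width: 19.3
grasp_force: 1.6
```

```bash
cat >> h.py <<'E'
def bar():
    x,y,z=hold(cloud(look('wrist')))
    m=(y>84)&(y<95)&(z>70)&(z<170)&(abs(x)<110)
    if m.sum()<20: return print('no bar',m.sum())
    # slice nearer the end; top surface
    q=np.c_[x[m],z[m]]
    from scipy.optimize import least_squares
    r=least_squares(lambda a:np.hypot(q[:,0]-85*np.sin(a[0]),q[:,1]-65-85*np.cos(a[0]))-7,[np.arctan2(np.median(q[:,0]),np.median(q[:,1])-65)],loss='soft_l1').x[0]
    print('bar lean',r.round(3),m.sum(),np.percentile(q[:,0],[3,97]).round(1),np.percentile(q[:,1],[50,98]).round(1))
E
python3 - <<'E'
from h import *
bar(); print('head',headtop('side'),headtop('top'))
nxt(np.arange(-0.66,-0.2,0.04),0)
E
```

```text
bar lean -0.538 5401 [-88.8 -13.5] [160.1 169.8]
head 188.90936719813357 None
t 10.0667 lean -0.637 r 86.7 y 74.3 Fr 3.2 Ft -1.0 Fy -0.5 w 19.05981165532532
-0.66 -0.15 0.12
-0.62 0.12 -0.09
-0.58 0.40 -0.28
-0.54 0.69 -0.46
-0.5 0.98 -0.63
-0.46 1.28 -0.78
-0.42 1.59 -0.93
-0.38 1.90 -1.06
-0.34 2.22 -1.18
-0.3 2.54 -1.29
-0.26 2.87 -1.38
-0.22 3.20 -1.46
```

```bash
cat >> h.py <<'E'
def bar():
    t=env.sense()['tool_pos']; xt=(t[:2]-G)@HX; yt=(t[:2]-G)@HY
    x,y,z=hold(cloud(look('wrist')))
    m=(y>yt+13)&(y<99)&(z>t[2]-75)&(z<t[2]-40)&(abs(x-xt)<12)
    if m.sum()<20: return print('no bar',m.sum())
    q=np.c_[x[m],z[m]]; e=np.percentile(q[:,0],[3,97]); xm=e.mean()
    print('bar lean',np.arcsin(xm/85).round(3),'x',xm.round(1),'tool x',xt.round(1),m.sum(),(e[1]-e[0]).round(1),'z',np.percentile(q[:,1],[50,98]).round(1))
def rep(d=0.12,n=6):
    bar(); print('head',headtop('side'))
    t=env.sense()['tool_pos']; l=np.arctan2((t[:2]-G)@HX,t[2]-119)
    nxt(l+d*np.arange(1,n+1)/n,85-np.hypot((t[:2]-G)@HX,t[2]-119))
E
python3 -c "
from h import *
rep()"
```

```text
bar lean -0.684 x -53.7 tool x -51.6 1096 12.3 z [135.9 138.3]
head 188.55880413490783
t 10.1667 lean -0.638 r 86.6 y 74.3 Fr 3.2 Ft -0.6 Fy -0.3 w 19.53666083008903
-0.62 0.23 0.03
-0.6 0.37 -0.07
-0.58 0.50 -0.16
-0.56 0.65 -0.25
-0.54 0.79 -0.34
-0.52 0.93 -0.42
```

Emit:
{"fn": "step_arm", "kwargs": {"steps": "0 0 0 0 0.15 -0.03 -0.55;0 0 0 0 0.35 -0.1 -0.55;0 0 0 0 0.5 -0.2 -0.55;0 0 0 0 0.65 -0.28 -0.55;0 0 0 0 0.8 -0.36 -0.55;0 0 0 0 0.93 -0.42 -0.55;0 0 0 0 0.93 -0.42 -0.55"}}

```text
time: 10.75
tool_pos: [521.7, -85.6, 192.9]
ee_rot: [0.0, 0.637, 0.771, 0.0]
ft_force: [-2.5, 0.6, 3.0]
grip_width: 19.2
grasp_force: 1.5
```

```bash
python3 -c "
from h import *
rep()"
```

```text
bar lean -0.548 x -44.3 tool x -42.0 1146 12.4 z [142.7 145.1]
head 161.71301706174302
t 10.85 lean -0.518 r 84.9 y 74.2 Fr 2.4 Ft -1.7 Fy -0.1 w 19.262803345090422
-0.5 0.14 -0.09
-0.48 0.29 -0.17
-0.46 0.45 -0.25
-0.44 0.60 -0.32
-0.42 0.75 -0.39
-0.4 0.91 -0.46
```

```bash
cat >> h.py <<'E'
def headtop(n='side'):
    out=[]
    for n in ('side','top'):
        c=cloud(look(n)); m=(np.hypot(c[...,0]-G[0],c[...,1]-G[1])<12)&(c[...,2]>125)&(c[...,2]<198)
        z=c[m][:,2]; out.append((n,len(z),np.histogram(z,[125,150,165,172,176,178,180,182,184,186,188,190,192,198])[0].tolist()))
    return out
E
python3 -c "
from h import *
print(headtop()); cv2.imwrite('pics/s5.png',cv2.resize(env.get_image('side')['pixels'][110:230,250:390],None,fx=4,fy=4))"
```

```text
[('side', 62, [16, 29, 5, 7, 4, 0, 1, 0, 0, 0, 0, 0, 0]), ('top', 0, [0, 0, 0, 0, 0, 0, 0, 0, 0, 0, 0, 0, 0])]
```

View pics/s5.png

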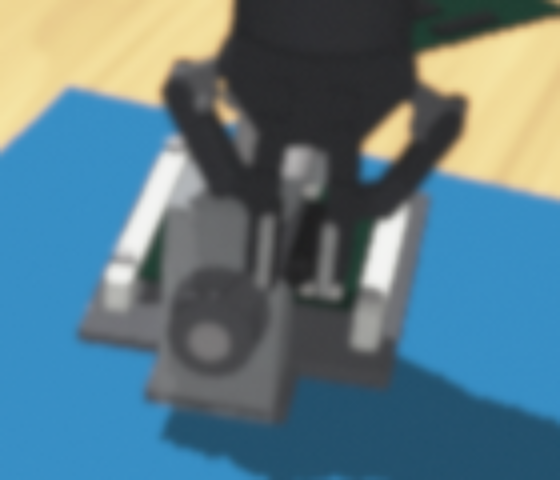

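```bash
python3 -c "
from h import *
p=look('side'); f=210/np.tan(np.radians(p['fov_y'])/2); Ti=np.linalg.inv(p['T'])
for z in (120,168,180,188):
    c=Ti@np.array([G[0],G[1],z,1]); u=p['cx']+f*c[0]/-c[2]; v=p['cy']-f*c[1]/-c[2]; print(z,u.round(1),v.round(1),'crop',((u-250)*4).round(),((v-110)*4).round(),'mm/px',(-c[2]/f).round(2), 'depth here',p['depth'][int(round(v)),int(round(u))],-c[2])
"
```

```text
120 308.4 157.7 crop 233.0 191.0 mm/px 1.95 depth here 815.4496 909.8925615337943
168 309.9 135.5 crop 240.0 102.0 mm/px 1.89 depth here 788.7807 880.8011890615833
180 310.4 129.8 crop 241.0 79.0 mm/px 1.87 depth here 780.1326 873.5283459435306
188 310.6 125.8 crop 243.0 63.0 mm/px 1.86 depth here 775.6868 868.6797838648287
```

Emit:
{"fn": "step_arm", "kwargs": {"steps": "0 0 0 0 -0.25 -3 -0.55;0 0 0 0 -0.25 -6 -0.4;0 0 -0.1 0 -0.25 -9 -0.3;0 0 -0.2 0 -0.25 -10 -0.3;0 0 -0.32 0 -0.25 -10 -0.3;0 0 -0.44 0 -0.25 -10 -0.3;0 0 -0.56 0 -0.25 -10 -0.3;0 0 -0.68 0 -0.25 -10 -0.3"}}

```text
time: 11.72
tool_pos: [519.7, -86.3, 293.1]
ee_rot: [0.001, 0.34, 0.94, 0.0]
ft_force: [0.2, 0.0, 0.9]
grip_width: 29.8
grasp_force: 0.0
```

Emit:
{"fn": "step_arm", "kwargs": {"steps": "0 0 -0.12 0 0 0 -0.3;0 0 -0.24 0 0 0 -0.3;0 0 -0.36 0 0 0 -0.3;0 0 -0.48 0 0 0 -0.3;0 0 -0.6 0 0 0 -0.3;0 0 -0.72 0 0 0 -0.3;0 0 -0.84 0 0 0 -0.3;0 0 -0.96 0 0 0 -0.3"}}

```text
time: 12.38
tool_pos: [519.7, -86.3, 292.9]
ee_rot: [0.001, -0.132, 0.991, -0.0]
ft_force: [-0.2, 0.1, 0.1]
grip_width: 29.8
grasp_force: 0.0
```

Emit:
{"fn": "step_arm", "kwargs": {"steps": "0 0 -0.12 0 0 0 -0.3;0 0 -0.24 0 0 0 -0.3;0 0 -0.36 0 0 0 -0.3;0 0 -0.48 0 0 0 -0.3;0 0 -0.6 0 0 0 -0.3;0 0 -0.72 0 0 0 -0.3;0 0 -0.84 0 0 0 -0.3;0 0 -0.96 0 0 0 -0.3"}}

```text
time: 13.05
tool_pos: [519.6, -86.3, 292.9]
ee_rot: [0.001, -0.575, 0.818, -0.0]
ft_force: [0.2, 0.2, 0.3]
grip_width: 30.0
grasp_force: 0.0
```

Run:
```python
from h import *
l=-0.548; t=np.array(gp(l)); t[2]+=2; to(t,A)
x,y,z=hold(cloud(look('side')))
m=(y>60)&(y<97)&(z>100)&(z<170)&(abs(x+45)<25); print(m.sum(),np.percentile(x[m],[3,97]) if m.sum() else 0)
print(headtop())
```

```text
pos [519.6 -86.3 292.9] shift cm [-0.08  0.08  9.93] turn [array([0.000e+00, 2.000e-03, 2.609e+00]), array([-0.002,  0.   , -0.533])] q6 [-0.32  0.22 -0.1   1.24  0.   -1.54]
106 [-51.46469855 -39.20046889]
[('side', 177, [62, 32, 6, 8, 3, 4, 4, 6, 4, 26, 22, 0, 0]), ('top', 0, [0, 0, 0, 0, 0, 0, 0, 0, 0, 0, 0, 0, 0])]
```

Emit:
{"fn": "step_arm", "kwargs": {"steps": "0 0 -0.12 -0.08 0.08 1 -0.3;0 0 -0.24 -0.08 0.08 2 -0.3;0 0 -0.36 -0.08 0.08 3 -0.3;0 0 -0.48 -0.08 0.08 4 -0.3;0 0 -0.533 -0.08 0.08 5.5 -0.3;0 0 -0.533 -0.08 0.08 8 -0.3;0 0 -0.533 -0.08 0.08 9.7 -0.3;0 0 -0.533 -0.08 0.08 9.7 -0.55"}}

```text
time: 13.87
tool_pos: [516.6, -84.6, 192.3]
ee_rot: [0.001, 0.767, -0.641, -0.003]
ft_force: [-0.4, 1.1, 0.1]
grip_width: 19.8
grasp_force: 0.0
```

```bash
cat >> h.py <<'E'
def rep(n=6,d=0.13,save=None):
    p=look('wrist'); C=cloud(p)
    if save: cv2.imwrite(save,p['pixels'])
    m=(np.hypot(C[...,0]-G[0],C[...,1]-G[1])<16)&(C[...,2]>125)&(C[...,2]<198); z=C[m][:,2]
    print('head',len(z),np.percentile(z,[50,90]).round(1) if len(z) else '')
    t=env.sense()['tool_pos']; xt=(t[:2]-G)@HX; l=np.arctan2(xt,t[2]-119); r=np.hypot(xt,t[2]-119)
    nxt(l+d*np.arange(1,n+1)/n,85-r)   # NOTE: tool y now = -holder x
E
python3 -c "
from h import *
rep(save='pics/w6.png')"
```

```text
head 15228 [186.8 187.8]
t 13.9167 lean -0.55 r 88.2 y 75.8 Fr 0.5 Ft 0.5 Fy -0.2 w 19.094633748560838
-0.53 0.32 0.18
-0.51 0.47 0.10
-0.48 0.63 0.01
-0.46 0.79 -0.07
-0.44 0.95 -0.15
-0.42 1.11 -0.22
```

View pics/w6.png

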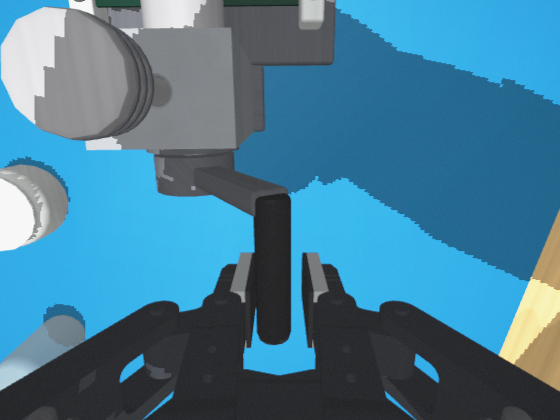

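Emit:
{"fn": "step_arm", "kwargs": {"steps": "0 0 0 0 -0.3 0.15 -0.55;0 0 0 0 -0.5 0.1 -0.55;0 0 0 0 -0.65 0.01 -0.55;0 0 0 0 -0.8 -0.07 -0.55;0 0 0 0 -0.95 -0.15 -0.55;0 0 0 0 -1.1 -0.22 -0.55;0 0 0 0 -1.25 -0.29 -0.55;0 0 0 0 -1.25 -0.29 -0.55"}}

```text
time: 14.58
tool_pos: [531.3, -83.0, 199.1]
ee_rot: [-0.0, 0.768, -0.64, 0.0]
ft_force: [-1.7, -0.9, 0.3]
grip_width: 19.5
grasp_force: 0.6
```

```bash
python3 -c "
from h import *
rep(7)"
```

```text
head 10125 [179.  179.9]
t 14.6333 lean -0.383 r 86.1 y 75.0 Fr 0.5 Ft -0.9 Fy -0.6 w 19.70622607322057
-0.36 0.19 0.05
-0.35 0.33 -0.01
-0.33 0.48 -0.06
-0.31 0.63 -0.11
-0.29 0.78 -0.15
-0.27 0.93 -0.19
-0.25 1.08 -0.23
```

Emit:
{"fn": "step_arm", "kwargs": {"steps": "0 0 0 0 -0.1 0 -0.55;0 0 0 0 -0.2 -0.03 -0.55;0 0 0 0 -0.3 -0.06 -0.55;0 0 0 0 -0.4 -0.09 -0.55;0 0 0 0 -0.4 -0.09 -0.55"}}

```text
time: 15.05
tool_pos: [534.9, -82.1, 199.6]
ee_rot: [-0.0, 0.768, -0.64, 0.0]
ft_force: [-1.9, -0.5, 0.5]
grip_width: 18.9
grasp_force: 1.0
```

```bash
cat >> h.py <<'E'
def rep2():
    p=look('wrist'); C=cloud(p); t=env.sense()['tool_pos']; xt=(t[:2]-G)@HX; yt=(t[:2]-G)@HY
    m=(np.hypot(C[...,0]-G[0],C[...,1]-G[1])<16)&(C[...,2]>125)&(C[...,2]<198)
    x,y,z=hold(C); b=(y>44)&(y<60)&(z>t[2]-75)&(z<t[2]-42)&(abs(x-xt)<12); e=np.percentile(x[b],[3,97])
    s=env.sense(); f=s['ft_force']
    print('t',s['time'],'head',np.percentile(C[m][:,2],90).round(1),'bar x',e.mean().round(2),b.sum(),(e[1]-e[0]).round(1),'tool x',xt.round(2),'y',yt.round(1),'gp z',(t[2]-54).round(1),'Fx',(f[:2]@HX).round(2),'Fz',f[2].round(1),'w',round(s['grip_width'],1))
E
python3 -c "
from h import *
rep2()"
```

```text
t 15.1 head 180.1 bar x -30.32 1489 12.7 tool x -28.48 y 75.2 gp z 145.6 Fx -1.09 Fz 0.8 w 19.1
```

Emit:
{"fn": "step_arm", "kwargs": {"steps": "0 0 0 0 -0.1 0 -0.55;0 0 0 0 -0.2 -0.03 -0.55;0 0 0 0 -0.3 -0.06 -0.55;0 0 0 0 -0.3 -0.06 -0.55"}}

```text
time: 15.43
tool_pos: [537.5, -81.6, 200.2]
ee_rot: [0.0, 0.768, -0.64, -0.0]
ft_force: [-3.9, -0.2, 2.1]
grip_width: 19.1
grasp_force: 1.8
```

```bash
python3 -c "
from h import *
rep2()"
```

```text
t 15.4833 head 180.1 bar x -27.83 1485 12.8 tool x -25.78 y 75.2 gp z 146.2 Fx -2.55 Fz 2.7 w 19.3
```

Emit:
{"fn": "step_arm", "kwargs": {"steps": "0 0 0 0 -0.1 -0.02 -0.55;0 0 0 0 -0.2 -0.04 -0.55;0 0 0 0 -0.2 -0.04 -0.55"}}

```text
time: 15.73
tool_pos: [539.2, -81.3, 200.6]
ee_rot: [0.0, 0.768, -0.64, -0.0]
ft_force: [-4.2, -0.4, 4.2]
grip_width: 19.4
grasp_force: 2.5
```

```bash
python3 -c "
from h import *
rep2()"
```

```text
t 15.7833 head 180.1 bar x -26.16 1488 12.7 tool x -24.03 y 75.2 gp z 146.6 Fx -5.37 Fz 3.4 w 19.2
```

Emit:
{"fn": "step_arm", "kwargs": {"steps": "0 0 0 0 0.25 0.05 -0.55;0 0 0 0 0.5 0.1 -0.55;0 0 0 0 0.7 0.15 -0.55;0 0 0 0 0.9 0.2 -0.55;0 0 0 0 1.1 0.25 -0.55;0 0 0 0 1.25 0.3 -0.55;0 0 0 0 1.25 0.3 -0.55"}}

```text
time: 16.37
tool_pos: [527.3, -83.6, 197.5]
ee_rot: [-0.0, 0.768, -0.64, 0.0]
ft_force: [1.0, -0.3, -0.9]
grip_width: 19.0
grasp_force: 0.5
```

```bash
python3 -c "
from h import *
rep2()"
```

```text
t 16.4167 head 179.9 bar x -32.79 1508 12.6 tool x -36.17 y 75.1 gp z 143.6 Fx 0.05 Fz -0.7 w 18.9
```

Emit:
{"fn": "step_arm", "kwargs": {"steps": "0 0 0 0 0.1 0.03 -0.55;0 0 0 0 0.2 0.07 -0.55;0 0 0 0 0.3 0.12 -0.55;0 0 0 0 0.4 0.17 -0.55;0 0 0 0 0.4 0.17 -0.55"}}

```text
time: 16.83
tool_pos: [523.2, -84.3, 195.9]
ee_rot: [0.0, 0.768, -0.64, 0.0]
ft_force: [0.2, -0.2, 0.1]
grip_width: 19.2
grasp_force: 0.4
```

```bash
python3 -c "
from h import *
rep2()"
```

```text
t 16.8833 head 179.9 bar x -36.93 1509 12.6 tool x -40.38 y 75.2 gp z 141.9 Fx 0.65 Fz 0.3 w 19.6
```

Emit:
{"fn": "step_arm", "kwargs": {"steps": "0 0 0 0 0.1 0.04 -0.55;0 0 0 0 0.2 0.09 -0.55;0 0 0 0 0.3 0.14 -0.55;0 0 0 0 0.3 0.14 -0.55"}}

```text
time: 17.22
tool_pos: [520.2, -84.8, 194.4]
ee_rot: [0.0, 0.768, -0.64, -0.0]
ft_force: [1.5, -0.3, 0.1]
grip_width: 19.4
grasp_force: 0.4
```

```bash
python3 -c "
from h import *
rep2()"
```

```text
t 17.2667 head 179.9 bar x -40.01 1507 12.7 tool x -43.4 y 75.3 gp z 140.4 Fx 1.4 Fz 0.4 w 19.3
```

Emit:
{"fn": "step_arm", "kwargs": {"steps": "0 0 0 0 0.1 0.05 -0.55;0 0 0 0 0.2 0.1 -0.55;0 0 0 0 0.3 0.16 -0.55;0 0 0 0 0.3 0.16 -0.55"}}

```text
time: 17.6
tool_pos: [517.2, -85.4, 192.7]
ee_rot: [0.0, 0.768, -0.64, -0.0]
ft_force: [0.1, -0.5, -0.6]
grip_width: 19.3
grasp_force: 0.4
```

```bash
python3 -c "
from h import *
rep2()"
```

```text
t 17.65 head 180.0 bar x -43.0 1512 12.8 tool x -46.43 y 75.3 gp z 138.7 Fx 0.44 Fz 1.2 w 18.8
```

Emit:
{"fn": "step_arm", "kwargs": {"steps": "0 0 0 0 0.08 0.04 -0.55;0 0 0 0 0.16 0.09 -0.55;0 0 0 0 0.25 0.14 -0.55;0 0 0 0 0.25 0.14 -0.55"}}

```text
time: 17.98
tool_pos: [514.8, -85.8, 191.4]
ee_rot: [-0.0, 0.768, -0.64, -0.0]
ft_force: [0.1, -0.6, -1.0]
grip_width: 19.0
grasp_force: 0.5
```

```bash
python3 -c "
from h import *
rep2()"
```

```text
t 18.0333 head 180.0 bar x -45.39 1514 12.7 tool x -48.8 y 75.3 gp z 137.4 Fx 0.99 Fz 0.3 w 19.2
```

Emit:
{"fn": "step_arm", "kwargs": {"steps": "0 0 0 0 0.08 0.05 -0.55;0 0 0 0 0.17 0.11 -0.55;0 0 0 0 0.25 0.16 -0.55;0 0 0 0 0.25 0.16 -0.55"}}

```text
time: 18.37
tool_pos: [512.7, -86.3, 190.0]
ee_rot: [-0.0, 0.768, -0.64, 0.0]
ft_force: [0.5, 0.7, 1.0]
grip_width: 19.4
grasp_force: 1.1
```

```bash
python3 -c "
from h import *
rep2()"
```

```text
t 18.4167 head 180.0 bar x -47.49 1510 12.8 tool x -51.02 y 75.2 gp z 136.0 Fx 2.54 Fz 1.1 w 19.0
```

Emit:
{"fn": "step_arm", "kwargs": {"steps": "0 0 0 0 -0.3 -0.05 -0.55;0 0 0 0 -0.55 -0.15 -0.55;0 0 0 0 -0.75 -0.25 -0.55;0 0 0 0 -0.95 -0.35 -0.55;0 0 0 0 -1.15 -0.43 -0.55;0 0 0 0 -1.35 -0.5 -0.55;0 0 0 0 -1.53 -0.55 -0.55;0 0 0 0 -1.53 -0.55 -0.55"}}

```text
time: 19.08
tool_pos: [528.0, -83.4, 195.5]
ee_rot: [-0.0, 0.768, -0.64, 0.0]
ft_force: [-1.5, -0.6, 1.5]
grip_width: 19.5
grasp_force: 0.9
```

```bash
python3 -c "
from h import *
rep2()"
```

```text
t 19.1333 head 179.9 bar x -37.38 1539 13.0 tool x -35.52 y 75.2 gp z 141.4 Fx -1.58 Fz 0.6 w 19.0
```

Emit:
{"fn": "step_arm", "kwargs": {"steps": "0 0 0 0 0.2 0 -0.5;0 0 0 0 0.2 -2 -0.5;0 0 0 0 0.2 -5 -0.5;0 0 0 0 0.2 -8.5 -0.5;0 0 0 1 0 -9.5 -1;0 0 0 4 -1.5 -9.5 -1;0 0 0 7.45 -3.55 -9.5 -1;0 0 0 7.45 -3.55 -9.5 -1", "grip_force": 30}}

```text
time: 19.8
tool_pos: [580.1, -155.1, 289.5]
ee_rot: [-0.0, 0.767, -0.641, 0.003]
ft_force: [0.7, -0.3, -0.5]
grip_width: -0.1
grasp_force: 0.0
```

Emit:
{"fn": "step_arm", "kwargs": {"steps": "0 0 0 0 0 0 -1;0 0 0 0 0 0 -1;0 0 0 0 0 0 -1"}}

```text
time: 20.05
tool_pos: [575.4, -149.7, 290.3]
ee_rot: [-0.0, 0.768, -0.64, -0.0]
ft_force: [0.5, 0.4, 0.0]
grip_width: -0.4
grasp_force: 0.0
```

Run:
```python
from h import *
s=env.sense(); print(s['grip_width'],s['ft_force'])
x,y,z=hold(cloud(look('side')))
m=(y>70)&(y<97)&(z>100)&(z<170)&(abs(x+40)<30); print('bar x',np.percentile(x[m],[3,97]).mean() if m.sum()>10 else m.sum())
print(headtop()[0])
to([*(G+[-0.3,1.0]),254],None)
```

```text
-0.4224199373254096 [0.53991693 0.44913405 0.01108964]
bar x -38.819198337412075
('side', 176, [59, 27, 13, 10, 6, 32, 28, 1, 0, 0, 0, 0, 0])
pos [ 575.5 -149.5  290.8] shift cm [ 0.03 -0.09  3.68] turn [] q6 [-0.39  0.36  0.07  1.29  0.   -2.14]
```

Emit:
{"fn": "step_arm", "kwargs": {"steps": "0 0 0 0.03 -0.09 1.5 -1;0 0 0 0.03 -0.09 2.8 -1;0 0 0 0.03 -0.09 3.4 -1;0 0 0 0.03 -0.09 3.6 -1;0 0 0 0.03 -0.09 3.75 -1;0 0 0 0.03 -0.09 3.85 -1;0 0 0 0.03 -0.09 3.9 -1;0 0 0 0.03 -0.09 3.9 -1"}}

```text
time: 20.87
tool_pos: [577.1, -150.6, 251.9]
ee_rot: [-0.0, 0.768, -0.64, 0.0]
ft_force: [0.1, 0.5, 0.0]
grip_width: 0.5
grasp_force: 0.0
```

Emit:
{"fn": "step_arm", "kwargs": {"steps": "0 0 0 0 0 0.05 -1;0 0 0 0 0 0.1 -1;0 0 0 0 0 0.15 -1;0 0 0 0 0 0.2 -1;0 0 0 0 0 0.25 -1;0 0 0 0 0 0.3 -1;0 0 0 0 0 0.3 -1"}}

```text
time: 21.45
tool_pos: [577.5, -150.7, 249.5]
ee_rot: [-0.0, 0.768, -0.64, 0.001]
ft_force: [0.8, -0.3, 5.1]
grip_width: -0.3
grasp_force: 2.4
```

Emit:
{"fn": "step_arm", "kwargs": {"steps": "0 0 0 0 0 0.05 -1;0 0 0 0 0 0.1 -1;0 0 0 0 0 0.15 -1;0 0 0 0 0 0.2 -1;0 0 0 0 0 0.25 -1;0 0 0 0 0 0.3 -1;0 0 0 0 0 0.3 -1"}}

```text
time: 22.03
tool_pos: [577.4, -150.7, 246.4]
ee_rot: [-0.0, 0.768, -0.64, 0.001]
ft_force: [-0.1, -0.1, 5.0]
grip_width: 0.2
grasp_force: 2.4
```

Emit:
{"fn": "step_arm", "kwargs": {"steps": "0 0 0 0 0 0.15 -1;0 0 0 0 0 0.35 -1;0 0 0 0 0 0.6 -1;0 0 0 0 0 0.85 -1;0 0 0 0 0 1.1 -1;0 0 0 0 0 1.35 -1;0 0 0 0 0 1.6 -1;0 0 0 0 0 1.8 -1"}}

```text
time: 22.7
tool_pos: [577.4, -150.7, 228.3]
ee_rot: [-0.0, 0.768, -0.64, 0.001]
ft_force: [0.1, 1.0, 5.1]
grip_width: 0.1
grasp_force: 2.6
```

Emit:
{"fn": "step_arm", "kwargs": {"steps": "0 0 0 0 0 0.2 -1;0 0 0 0 0 0.4 -1;0 0 0 0 0 0.6 -1;0 0 0 0 0 0.8 -1;0 0 0 0 0 1 -1;0 0 0 0 0 1.2 -1;0 0 0 0 0 1.35 -1;0 0 0 0 0 1.45 -1"}}

```text
time: 23.37
tool_pos: [577.4, -150.7, 213.8]
ee_rot: [-0.0, 0.768, -0.64, 0.001]
ft_force: [0.3, 0.3, 4.7]
grip_width: 0.1
grasp_force: 2.6
```

```bash
python3 -c "
from h import *
x,y,z=hold(cloud(look('side'))); m=(np.hypot(x,y)<13)&(z>122)&(z<175); print(np.histogram(z[m],np.arange(122,176,3)))
print(env.sense()['ft_force'],env.sense()['tool_pos'])"
```

```text
(array([10, 12, 15, 11,  8,  9, 30,  6,  8, 12, 14, 10,  9, 18, 15, 17, 16]), array([122, 125, 128, 131, 134, 137, 140, 143, 146, 149, 152, 155, 158,
       161, 164, 167, 170, 173]))
[0.16788642 0.68242181 5.41800159] [ 577.39292521 -150.68236148  213.58338053]
```

Emit:
{"fn": "step_arm", "kwargs": {"steps": "0 0 0 0 0 0.05 -1;0 0 0 0 0 0.1 -1;0 0 0 0 0 0.15 -1;0 0 0 0 0 0.2 -1;0 0 0 0 0 0.2 -1"}}

```text
time: 23.83
tool_pos: [577.5, -150.7, 212.7]
ee_rot: [-0.0, 0.768, -0.64, 0.001]
ft_force: [-1.8, 0.6, 10.4]
grip_width: 0.4
grasp_force: 4.9
```

Emit:
{"fn": "step_arm", "kwargs": {"steps": "0 0 0 0 0 -0.5 -1;0 0 0 0 0 -3 -1;0 0 0 0 0 -6 -1;0 0 0 4 0 -9 -1;0 0 0 8 2 -11 -1;0 0 0 8 5 -12 -1;0 0 0 8 9 -12 -1;0 0 0 8 12 -12 -1"}}

```text
time: 24.5
tool_pos: [471.6, -252.2, 331.4]
ee_rot: [0.0, 0.768, -0.641, 0.0]
ft_force: [-0.3, -0.1, 0.7]
grip_width: 0.3
grasp_force: 0.0
```

Run:
```python
from h import *
p=look('side'); C=cloud(p); x,y,z=hold(C); m=(np.hypot(x,y)<15)&(z>122)&(z<190); print(m.sum(),np.percentile(z[m],[50,90,99]) if m.sum() else '')
m=(abs(x)<28)&(abs(y)<20)&(z>117)&(z<124); print('block top',np.median(z[m]))
p2=look('top'); C=cloud(p2); x,y,z=hold(C); m=(np.hypot(x,y)<10)&(z>122)&(z<190); print(m.sum(),np.percentile(z[m],[50,90]) if m.sum() else '')
cv2.imwrite('pics/s9.png',np.hstack([cv2.resize(p['pixels'][100:220,240:380],None,fx=3,fy=3),cv2.resize(p2['pixels'][:,300:],(322,360))]))
```

```text
170 [137.44701537 141.52906252 142.95014236]
block top 121.08040764460935
136 [139.26140313 140.96862885]
```

View pics/s9.png

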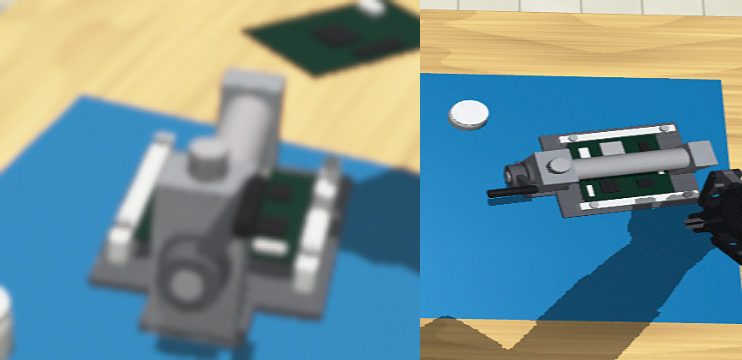

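The pictures show the pin's head sitting on the block (side crop about (208,158)). Its top is about 20 mm above the block's face, which means it is home.

```bash
python3 -c "
from station import env
print(env.finish_job())"
```

```text
the job is handed in; nothing more can be done
None
```

The steel pin is through the shaft's cross-hole with its head seated on the block, and I handed the job in at about 24.6 s of the 72 s allowed. The pin went down at about 5 N, rising to 10 N as the head seated. The lever never met more than about 5 N where I felt for the ends of its play, but an early try at pinching the grip put up to 19 N on the wrist, mostly sideways load along the lever arm, so I let go and pushed it loosely instead.

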